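# Find the socket that fits the blender's drive nut

## Robot

A 6-joint arm with a two-finger parallel gripper is mounted at the origin on a cart in front of the work surface, level with it; the furniture and walls round the work are solid. World frame = base frame: x ahead of the robot, y to its left, z up, the work surface at z = 0. Lengths are in m, angles in rad, forces in N, time in s.
With the tool pointing down it reaches from about 0.3 to 0.775 m from the base axis. Payload 14.6 kg.
Tool frame: the origin (TCP) lies between the finger pads; the fingertips stand 17 mm ahead of it and the grasp point (between the pads) lies 2 mm behind it; z points along the fingers, y is the line along which they close (so a half turn about z gives the same grasp; the last joint's range is limited). The gripper opens to 94 mm and grips with 3 to 60 N. Pads are 16 mm wide; open, the fingers measure 119 mm over their backs; the gripper's body (75 mm by 177 mm) begins 78 mm behind the grasp point.
Start: joints at [1.172, 0.3, 1.521, -0, 1.321, -0.067], TCP at [0.179, 0.52, 0.222] pointing down, gripper open.
Joint ranges: [-3.03, 3.03], [-0.79, 2.21], [0.23, 2.52], [-1.04, 4.18], [0, 3.07], [-2.55, 2.55]. Speed limits (rad/s): [2.22, 2.22, 2.57, 3.14, 3.14, 3.14].

## Interface

Orientations are given as a unit quaternion [x, y, z, w].
In Python, from bench import get_obs, snapshot, env, finder gives the robot as it stands.
- The arm moves only by the tool send_path, called after "Request:" as a command line: name --pt "numbers of a row" for each row, then --argument value for the rest. Schema: {"type":"object","properties":{"rows":{"type":"array","items":{"type":"array","items":{"type":"number"},"minItems":4,"maxItems":4},"minItems":1,"maxItems":5},"jaw":{"type":"number"},"only":{"type":"string"},"quiet":{"type":"boolean"},"lines":{"type":"string"}},"required":["rows"],"additionalProperties":false}. rows is a list of rows, 1 to 5 of them, each of 4 numbers: dx, dy, dz in m, then a turn about the tool's z in rad; each row is the pose to reach, as a shift and turn from the pose commanded when the call began, along the tool's axes at that moment; what a row does not reach only later rows make up. A row lasts 1/10 s, in which the tool goes at most 0.05 m and 0.15 rad, less where a joint would pass 70% of its speed; a pose out of reach is approached as far as the arm can. jaw is the opening from 0.0 (shut) to 1.0 (fully open), set as the call begins (left out keeps the last). The fingers move at their own pace and stop on an object; the grip force is fixed at half the most. Time passes only in rows, so rows that do not move let the fingers close. The tool returns the time, the measured TCP pose, the force, the opening and the grip force at its end. only (a regular expression) keeps the lines of the reply that match it, lines (a string "A,B") keeps lines A to B, and quiet returns only ok. Input that does not fit is refused with a message, and nothing moves.
- get_obs(): the state, without advancing time (a new reading comes with each control period).
- snapshot(name): name is "side" or "top"; returns a dict with "image" (480x640x3 uint8, blue, green, red), "K" (3x3 intrinsics, pixels), "extrinsics" (4x4, takes a point from world to camera coordinates). Camera axes: x right, y down, z forward; pixel columns grow to the right and rows downward; lengths in m; the calibration is good to about 2 mm. A picture is of the moment at which its call begins. There is no depth.
- env.sign_off(): hands the job in; it is judged then, once.
Trained networks look in a picture, given as the dict that the camera call returned (one of the last four; its "shot" number tells which), for a name from the list of things; names that differ only in an ending like _2 or _b are one class to them, and where a whole thing is asked for, a point or a joint stands for the part that bears it (a point fixed in the world has none). Each returns a list of dicts, best first, with "confidence" (0 to 1); they miss things now and then, are a little off and sometimes report something else, mostly with a low value. They report only what shows in the picture. A call takes as long as a camera call. They do not tell look-alikes from the thing itself.
- finder.search_frame(picture, name): "point" ([column, row] in pixels, amid what is visible of it).
The state is a dict: "time": time; "joint_pos": joint angles; "qvel": joint speeds; "tau": joint torques, N m; "ee_pos": TCP position; "orientation": TCP orientation; "contact_force": force on the tool from outside, world axes, zero at the start; "ft_torque": the same for the moment, N m; "grip_width": opening from 0.0 (shut) to 1.0 (fully open); "grasp_force": force on a finger pad.
Only numpy, scipy, OpenCV 4.12 (cv2) and the standard library are available. Lean on these libraries where they do the work, as an engineer would, in place of code of your own. Each camera call takes 0.05 s, during which the arm holds its last target. There are 200 camera calls.

## Task

Push the orange ejector slide of the blue socket case fully home so that both sockets come out in front, then try the sockets on the brass hex nut of the blender base until you have the one that fits, and finish with that one fully seated on the nut, upright and still held in the gripper. The socket that does not fit must end standing upright, let go, on the worktop or on the case's front plate. Don't let either socket tip over, and leave the other things on the worktop where they are.

Things in the scene. Friction and masses are not known exactly. Their poses are not given: they have to be found in the camera images.
- case: blue socket case on a black floor plate, fixed. Origin: underside, centre of the garage's mouth; -x points out of the mouth. Plate 6 mm thick, x -65 to 75 mm, y +-68 mm. Garage x 0 to 75 mm, 92 mm high. The sockets stand in it at y = +30 and -30 mm, x about 23 mm; a full press leaves them upright on the plate at x about -28 mm, same y
- ejector (a joint): travel of the ejector slide in m: 0 at rest, 0.055 pressed fully home. It slides along the case's -x axis and pushes both sockets out together; a spring (about 2 N at rest, 7 N fully pressed) returns it when let go; the sockets stay out
- ejector_tab (a point): centre of the rear (+x) face of the ejector's orange tab above the roof slot: 10 mm along the case's x, 36 mm wide, z 94 to 124 mm (this point 109 mm) above the worktop. Push it toward the case's -x, e.g. with closed fingers lowered behind it
- socket_1: one of two outwardly identical sockets: steel drum 38 mm across, 34 mm high, hex bore open below, 24 mm deep; on it a square neck and a red adapter block. 74 mm high in all, about 0.14 kg. Origin: centre of its bottom rim, z up; bore corners along its x axis and every 60 degrees. At the start inside the case, left or right, its x within 15 degrees of the case's
- socket_2: one of two outwardly identical sockets: steel drum 38 mm across, 34 mm high, hex bore open below, 24 mm deep; on it a square neck and a red adapter block. 74 mm high in all, about 0.14 kg. Origin: centre of its bottom rim, z up; bore corners along its x axis and every 60 degrees. At the start inside the case, left or right, its x within 15 degrees of the case's
- grip_1 (a point): middle of the red adapter block of socket_1, 57 mm above its rim: 26 mm along the socket's x, 14 mm along its y (grip across this), 40 to 74 mm above the rim; keep the fingertips above the drum (34 mm). One of the two bores is 26.5 mm across flats and fits the nut, the other is 20 mm and perches about 15 mm too high. Which is which is unmarked: try them
- grip_2 (a point): middle of the red adapter block of socket_2, 57 mm above its rim: 26 mm along the socket's x, 14 mm along its y (grip across this), 40 to 74 mm above the rim; keep the fingertips above the drum (34 mm). One of the two bores is 26.5 mm across flats and fits the nut, the other is 20 mm and perches about 15 mm too high. Which is which is unmarked: try them
- blender_base: white round motor base of a jug blender, without its jug, fixed on the worktop; 150 mm across at the foot, 70 mm high, with an upright grey collar 100 mm outside, 90 mm inside, up to z 84 mm; origin: centre of its underside, z up
- nut (a point): centre of the foot of the fixed brass hex nut on the blender base, 80 mm above the worktop, on a washer 41 mm across. 24 mm across flats, 16 mm high, top 4 mm chamfered to 19 mm across flats; corners along this frame's x and every 60 degrees; z up. A fully seated socket's rim rests on the washer, its origin at this point
- egg_timer: red and white wind-up kitchen timer, 66 mm across, 62 mm high; origin at the centre of its underside; bystander
- lemon: lemon, 78x55x56 mm; bystander
- tea_tin: blue tea tin, 79x111x88 mm; origin at the centre of its underside; bystander
- jam_jar: jam jar with white lid, 68 mm across, 90 mm high; bystander
- spice_1: spice jar with a yellow cap, 42 mm across, 106 mm high; bystander
Mind the look-alikes: they are no part of the job. There is more than one size of the blender_base; the job needs the largest.

How it is judged:
On the way, in this order (a step that is already met when the one before it is completed fails the run):
1. the ejector is pressed home and both sockets are out in front of the case (value of joint ejector above 0.047 m and x of each of socket_1, socket_2 in the frame of case below -0.018 m), for 0.05 s.
2. a socket is fully seated on the nut, held in the gripper (((horizontal distance between socket_1 and nut below 0.004 m and z of socket_1 in the frame of nut between -0.004 and 0.005 m and angle between socket_1's own z axis and vertical below 0.08 rad and contact force between the fingers and socket_1 above 2 N) or (horizontal distance between socket_2 and nut below 0.004 m and z of socket_2 in the frame of nut between -0.004 and 0.005 m and angle between socket_2's own z axis and vertical below 0.08 rad and contact force between the fingers and socket_2 above 2 N))), for 0.3 s.
At the end, for the whole second after the job is handed in: the fitting socket is on the nut: axis within 4 mm of the nut's, rim no more than 5 mm above the washer, upright within 0.08 rad, and still gripped by the fingers (more than 2 N); the other stands upright (within 0.15 rad), let go and at rest, on the worktop or the case's floor plate (((horizontal distance between socket_1 and nut below 0.004 m and z of socket_1 in the frame of nut between -0.004 and 0.005 m and angle between socket_1's own z axis and vertical below 0.08 rad and contact force between the fingers and socket_1 above 2 N and angle between socket_2's own z axis and vertical below 0.15 rad and height (world z) of socket_2 between -0.006 and 0.012 m and contact force between the fingers and socket_2 below 0.5 N and linear speed of socket_2 below 0.02 m/s) or (horizontal distance between socket_2 and nut below 0.004 m and z of socket_2 in the frame of nut between -0.004 and 0.005 m and angle between socket_2's own z axis and vertical below 0.08 rad and contact force between the fingers and socket_2 above 2 N and angle between socket_1's own z axis and vertical below 0.15 rad and height (world z) of socket_1 between -0.006 and 0.012 m and contact force between the fingers and socket_1 below 0.5 N and linear speed of socket_1 below 0.02 m/s))); the arm keeps its last pose, push and grip.
It fails at once if a socket is tipped over or falls off the worktop (angle between any of socket_1, socket_2's own z axis and vertical above 0.6 rad or height (world z) of any of socket_1, socket_2 below -0.03 m).
It fails at once if another thing on the worktop is moved more than 3 cm (distance of any of egg_timer, lemon, tea_tin, jam_jar, spice_1 from where it was at the start of the episode above 0.03 m).
It also fails if it takes over 72 s, if anything falls off the work surface, if the arm or the gripper's body presses on something with over 40 N, if the wrist force passes 120 N, or if a joint passes its speed limit or range.

## Working session

There is one attempt and no reset: what is moved stays moved. The work goes in short steps, Python scripts to look and compute and a tool call to move; the robot and the scene stay as the last step left them, time stands still between calls to the robot, and variables do not carry over. Pictures are saved under pics/ and viewed, at most 10 in all, crops included, and the job is handed in when it is done.

```bash
ls; mkdir -p pics; python3 - <<'E'
from bench import *
import cv2
for n in("side","top"):
    s=snapshot(n); cv2.imwrite(f"pics/{n}0.png",s["image"])
    print(n,s["K"].tolist(),s["extrinsics"].round(4).tolist())
    for k in["case","ejector_tab","socket_1","blender_base","nut","egg_timer","lemon","tea_tin","jam_jar","spice_1"]:
        try: print(k,[(([round(float(v)) for v in d["point"]]),round(float(d["confidence"]),2)) for d in finder.search_frame(s,k)])
        except Exception as e: print(k,e)
o=get_obs();print(o["ee_pos"],o["orientation"],o["time"])
E
```

```text
pics
side [[489.52524491156316, 0.0, 325.75151643874545], [0.0, 489.52524491156316, 249.37326624777836], [0.0, 0.0, 1.0]] [[-0.8251, -0.5648, 0.0162, 0.527], [-0.2133, 0.2847, -0.9346, 0.1915], [0.5232, -0.7746, -0.3554, 1.3796], [0.0, 0.0, 0.0, 1.0]]
case [([375, 270], 0.92)]
ejector_tab []
socket_1 [([368, 264], 0.38)]
blender_base [([348, 321], 0.84), ([316, 290], 0.82), ([314, 262], 0.72)]
nut [([316, 260], 0.91), ([318, 287], 0.71), ([351, 321], 0.65), ([375, 269], 0.57)]
egg_timer [([428, 243], 0.51)]
lemon [([329, 238], 0.66)]
tea_tin [([286, 246], 0.53)]
jam_jar [([250, 344], 0.73)]
spice_1 [([285, 323], 0.61)]
top [[610.8710997667343, 0.0, 315.8369579201395], [0.0, 610.8710997667343, 241.18735061415967], [0.0, 0.0, 1.0]] [[0.4202, -0.9074, -0.004, -0.1525], [-0.707, -0.3246, -0.6284, 0.5241], [0.5689, 0.2668, -0.7779, 1.5804], [0.0, 0.0, 0.0, 1.0]]
case [([355, 304], 0.97), ([266, 259], 0.43), ([362, 217], 0.23)]
ejector_tab []
socket_1 [([353, 297], 0.68), ([370, 309], 0.61), ([266, 261], 0.45)]
blender_base [([226, 302], 0.87), ([268, 261], 0.85), ([333, 254], 0.69)]
nut [([267, 259], 0.97), ([336, 250], 0.89), ([224, 303], 0.77), ([366, 286], 0.58)]
egg_timer [([433, 358], 0.88)]
lemon [([351, 298], 0.55), ([411, 254], 0.5), ([432, 355], 0.2)]
tea_tin [([361, 217], 0.77)]
jam_jar [([268, 260], 0.61), ([162, 222], 0.57)]
spice_1 []
[0.17916276 0.52000202 0.22245182] [ 1.65147650e-01  9.86268855e-01  9.54314364e-06 -8.47899524e-06] 1.1
```

View pics/top0.png

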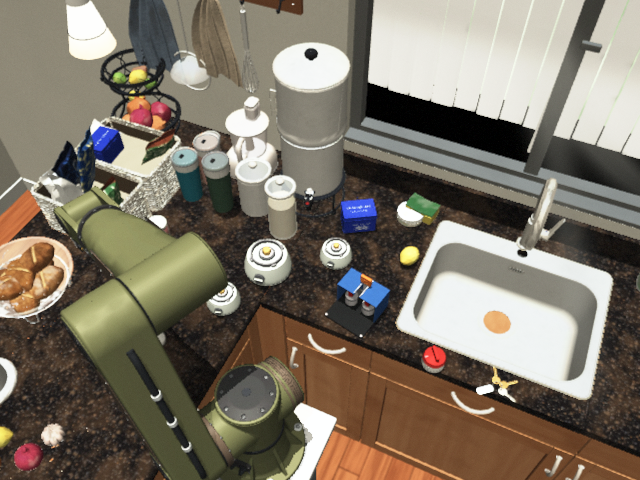

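View pics/side0.png

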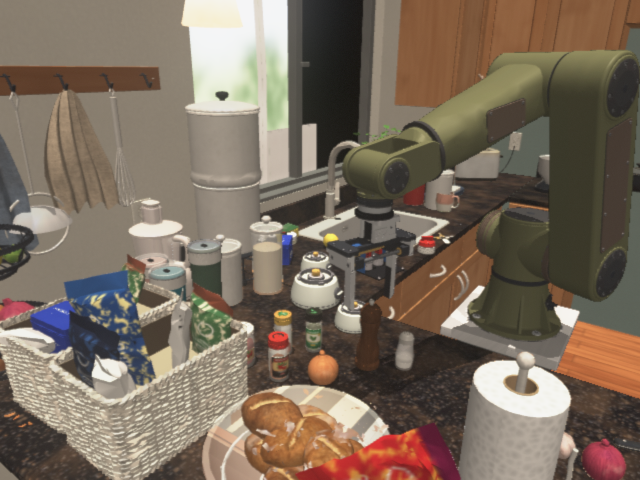

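The top picture shows three blender bases, at (268,261), (335,252) and (224,300). The one at (268,261) looks largest, and its collar also shows in the side view at (316,288). The blue case with its black plate is at (360,300), with its mouth facing the cart. The tab is at about (367,280). I'll check the choice in a close crop.

```bash
python3 - <<'E'
import cv2
im=cv2.imread("pics/top0.png")
c=im[228:342,204:398]; cv2.imwrite("pics/c1.png",cv2.resize(c,None,fx=4,fy=4,interpolation=cv2.INTER_CUBIC))
E
```

```text
(no output)
```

View pics/c1.png

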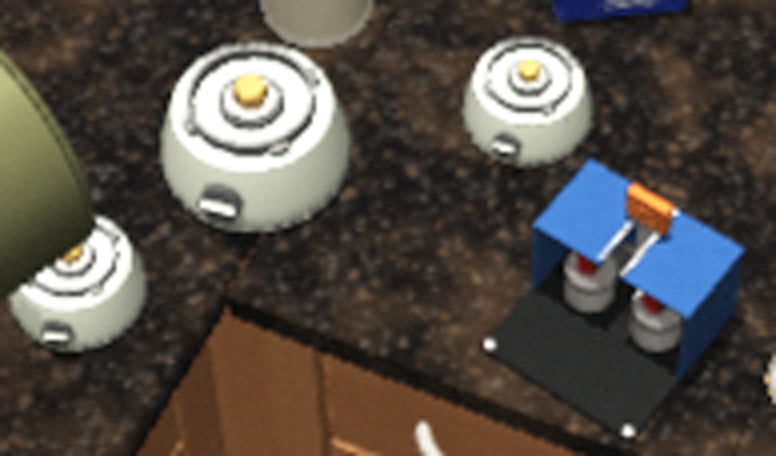

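The crop confirms the (268,261) base as the largest, with its nut at about (266.5,251). The plate's white front corner dots are at (326,314) and (361,336). The tab is at about (366,280), and the two sockets stand in the garage at (351,298) and (368,308). Next I'll fit the poses.

```bash
cat > h.py <<'E'
import numpy as np,cv2
from scipy.optimize import least_squares
def proj(s,P):
    P=np.atleast_2d(P);c=P@s["extrinsics"][:3,:3].T+s["extrinsics"][:3,3]
    u=c@s["K"].T;return u[:,:2]/u[:,2:]
def onplane(s,uv,z):
    R=s["extrinsics"][:3,:3];t=s["extrinsics"][:3,3];C=-R.T@t
    d=R.T@np.linalg.inv(s["K"])@np.array([uv[0],uv[1],1]);return C+d*(z-C[2])/d[2]
def hexp(p):
    x,y,a,=p;th=a+np.arange(6)*np.pi/3
    f=lambda af,z:np.c_[x+af/3**.5*np.cos(th),y+af/3**.5*np.sin(th),np.full(6,z)]
    return np.r_[f(.024,.080),f(.024,.092),f(.019,.096)]
def mask(s,P,box,k=16):
    x0,y0,x1,y1=box;uv=(proj(s,P)-[x0-.5,y0-.5])*k
    m=np.zeros(((y1-y0)*k,(x1-x0)*k),np.uint8);cv2.fillConvexPoly(m,cv2.convexHull(uv.astype(np.float32)).round().astype(np.int32),255)
    return cv2.resize(m,(x1-x0,y1-y0),interpolation=cv2.INTER_AREA)/255.
def yel(s,box):
    x0,y0,x1,y1=box;i=s["image"][y0:y1,x0:x1].astype(float);return i
def loc(R,d): return R.T@d
E
python3 - <<'E'
from bench import *
from h import *
T=snapshot("top");S=snapshot("side")
# case
obs=np.array([[489,345],[628,431],[589,160],[745,248],[535,228],[690,315]])/4+[203.6,227.6]
def model(p):
    x,y,a,w,ins=p;c=np.array([[-.065+ins,.068-ins,.006],[-.065+ins,-.068+ins,.006],[.075,w,.092],[.075,-w,.092],[0,w,.092],[0,-w,.092]])
    R=np.array([[np.cos(a),-np.sin(a),0],[np.sin(a),np.cos(a),0],[0,0,1]]);return c@R.T+[x,y,0]
g=onplane(T,obs[:2].mean(0),.006);print("front mid",g)
for i in (0,1): print(onplane(T,obs[i],.006))
for a0 in(0,.5,-.5,1):
    r=least_squares(lambda p:np.r_[(proj(T,model(p))-obs).ravel(),(p[4]-.004)*300],[g[0]+.06,g[1],a0,.055,.004]);print(r.x.round(4),r.cost,r.fun.round(1))
x,y,a=r.x[:3]
print("nut rough",onplane(T,[266.5,250.5],.09))
for n in["blender_base","nut"]:
  for s,z in((T,.09),(S,.09)): print(n,[(onplane(s,d["point"],z).round(3),round(d["confidence"],2)) for d in finder.search_frame(s,n)])
np.set_printoptions(linewidth=200)
i=T["image"].astype(int); print((i[242:262,256:278].min(2)-i[242:262,256:278,0]).max(), (np.minimum(i[...,1],i[...,2])-i[...,0])[242:262,256:278])
i=S["image"].astype(int); print((np.minimum(i[...,1],i[...,2])-i[...,0])[262:282,304:332])
E
```

```text
front mid [ 0.41802458 -0.06328519  0.006     ]
[ 0.43047814 -0.00162884  0.006     ]
[ 0.40588897 -0.12336737  0.006     ]
[ 0.4747 -0.076  -0.2006  0.0672  0.0059] 1.5897711078454664 [ 0.3  0.5  0.3  0.6  0.5 -0.5 -0.2 -0.5 -0.5 -0.8 -0.5  0.4  0.6]
[ 0.4747 -0.076  -0.2006  0.0672  0.0059] 1.5897711078453436 [ 0.3  0.5  0.3  0.6  0.5 -0.5 -0.2 -0.5 -0.5 -0.8 -0.5  0.4  0.6]
[ 0.4747 -0.076  -0.2006  0.0672  0.0059] 1.5897711078450667 [ 0.3  0.5  0.3  0.6  0.5 -0.5 -0.2 -0.5 -0.5 -0.8 -0.5  0.4  0.6]
[ 0.4747 -0.076  -0.2006  0.0672  0.0059] 1.589771107845011 [ 0.3  0.5  0.3  0.6  0.5 -0.5 -0.2 -0.5 -0.5 -0.8 -0.5  0.4  0.6]
nut rough [0.51313746 0.23515327 0.09      ]
blender_base [(array([0.489, 0.224, 0.09 ]), 0.92), (array([0.312, 0.254, 0.09 ]), 0.89), (array([0.588, 0.049, 0.09 ]), 0.59)]
blender_base [(array([0.555, 0.17 , 0.09 ]), 0.93), (array([0.442, 0.333, 0.09 ]), 0.92), (array([0.29 , 0.417, 0.09 ]), 0.83)]
nut [(array([0.593, 0.032, 0.09 ]), 0.94), (array([ 0.51, -0.08,  0.09]), 0.7), (array([0.292, 0.247, 0.09 ]), 0.66), (array([0.482, 0.221, 0.09 ]), 0.59)]
nut [(ar
[... 3534 characters left out ...]
   8   6]
 [  8   8  10  19   8   8   9  10  14  19  16  15  15  17  19  16  11  10   6   5  16  13   8   8  11  15  12   5]
 [ 11  10  11  20   7   4   5   7  10  11  11  11  10  11  11  10   8   7   4   4  13  15  11  11  15  14   7   4]
 [ 14  17  14  18   6   4   5   4   6   5   6   5   5   5   6   4   5   5   3   4  14  17  17  19  11   6   4   4]
 [  5   9  13   8   3   2   4   3   3   3   3   4   5   3   4   3   2   4   3   5  15  12   9   7   5   2   3   7]
 [  3   5   5   4   4   5   4   4   4   4   3   4   4   3   3   4   4   4   4   4   5   5   4   3   3   4   7  17]
 [  4   4   4   3   3   3   3   4   4   5   4   3   4   4   3   2   4   4   4   3   3   3   3   3   6  10  18  15]]
```

```bash
cat > nutfit.py <<'E'
from bench import *
from h import *
from scipy.optimize import minimize
T=snapshot("top");S=snapshot("side")
def prep(s,b,hi,lo):
    i=s["image"].astype(float);y=np.minimum(i[...,1],i[...,2])-i[...,0]
    return np.clip((y[b[1]:b[3],b[0]:b[2]]-lo)/(hi-lo),0,1)
bt=(257,243,277,261);bs=(306,266,326,279)
mt=prep(T,bt,60,8);ms=prep(S,bs,45,14)
def cost(p,wt,ws):
    c=0
    if wt:c+=wt*((mask(T,hexp(p),bt)-mt)**2).sum()
    if ws:c+=ws*((mask(S,hexp(p),bs)-ms)[:7]**2).sum()
    return c
for wt,ws in((1,0),(0,1),(1,1)):
    out=[]
    for a in np.radians(range(0,60,6)):
        r=minimize(lambda q:cost((q[0]/1000,q[1]/1000,a),wt,ws),[513,235],method="Nelder-Mead",options=dict(initial_simplex=[[510,232],[516,233],[512,238]]))
        out.append((round(np.degrees(a)),r.x.round(1).tolist(),round(r.fun,2)))
    print(wt,ws,*out,sep="\n")
E
python3 nutfit.py
```

```text
1
0
(0, [515.8, 238.2], np.float64(2.72))
(6, [516.0, 238.3], np.float64(2.56))
(12, [515.9, 238.3], np.float64(2.49))
(18, [516.2, 238.4], np.float64(2.33))
(24, [515.9, 238.3], np.float64(2.21))
(30, [516.0, 238.3], np.float64(2.38))
(36, [516.0, 238.5], np.float64(2.69))
(42, [516.0, 238.1], np.float64(2.67))
(48, [516.2, 238.2], np.float64(2.58))
(54, [515.9, 238.2], np.float64(2.68))
0
1
(0, [518.0, 232.7], np.float64(1.18))
(6, [517.9, 232.8], np.float64(1.22))
(12, [517.6, 232.7], np.float64(1.15))
(18, [517.7, 232.6], np.float64(1.4))
(24, [518.0, 232.4], np.float64(1.76))
(30, [517.8, 232.5], np.float64(2.0))
(36, [518.0, 232.6], np.float64(2.15))
(42, [518.1, 232.8], np.float64(2.07))
(48, [518.2, 232.7], np.float64(1.8))
(54, [518.6, 232.3], np.float64(1.47))
1
1
(0, [515.4, 237.1], np.float64(7.77))
(6, [515.9, 237.5], np.float64(7.67))
(12, [515.4, 237.7], np.float64(7.99))
(18, [515.2, 237.5], np.float64(8.7))
(24, [515.3, 237.5], np.float64(9.02))
(30, [516.0, 237.6], np.float64(9.2))
(36, [516.0, 237.5], np.float64(8.74))
(42, [515.9, 237.7], np.float64(8.49))
(48, [515.9, 237.6], np.float64(8.06))
(54, [515.5, 237.4], np.float64(7.64))
```

```bash
cat >> h.py <<'E'
from scipy.spatial.transform import Rotation as Rn
CASE=(.4747,-.076,-.2006)
def c2w(p,case=CASE):
    x,y,a=case;p=np.array(p,float);return np.array([x+p[0]*np.cos(a)-p[1]*np.sin(a),y+p[0]*np.sin(a)+p[1]*np.cos(a),p[2]])
def delta(o,target,yang=None):
    "tool-axis shift to target TCP; turn so that tool y lies at world angle yang (mod pi)"
    M=Rn.from_quat(o["orientation"]).as_matrix();d=M.T@(np.array(target)-o["ee_pos"]);t=0
    if yang is not None:
        t=-(yang-np.arctan2(M[1,1],M[0,1]));t=(t+np.pi/2)%np.pi-np.pi/2
    return d.round(4),round(t,3)
E
python3 - <<'E'
from bench import *
from h import *
o=get_obs();T=snapshot("top");S=snapshot("side")
i=T["image"].astype(int);m=(i[...,2]>150)&(i[...,2]-i[...,0]>90)&(i[...,1]<170)
r=np.zeros_like(m);r[265:295,350:385]=1;v,u=np.nonzero(m&r);print(u.min(),u.max(),v.min(),v.max(),u.mean(),v.mean())
for cx in(.04,.05,.06,.065,.07,.075): print(cx,proj(T,[c2w((cx-dx,dy,z)) for dx,dy,z in((0,.018,.124),(0,-.018,.124),(.01,.018,.124),(.01,-.018,.124),(.01,.018,.094),(.01,-.018,.094))]).round(1).tolist())
print(np.c_[u,v][np.argsort(v)][:6].tolist())
for cx in (.08,.09,.10): print(cx,delta(o,c2w((cx,0,.222)),np.pi/2-.2006))
E
```

```text
361 371 274 283 365.475 278.675
0.04 [[359.1, 276.5], [369.6, 282.6], [357.1, 278.8], [367.6, 284.9], [356.6, 284.8], [367.0, 290.8]]
0.05 [[361.0, 274.3], [371.5, 280.3], [359.1, 276.5], [369.6, 282.6], [358.6, 282.5], [368.9, 288.5]]
0.06 [[362.9, 272.0], [373.4, 278.0], [361.0, 274.3], [371.5, 280.3], [360.5, 280.3], [370.8, 286.2]]
0.065 [[363.9, 270.9], [374.3, 276.8], [362.0, 273.1], [372.4, 279.1], [361.4, 279.1], [371.7, 285.1]]
0.07 [[364.8, 269.7], [375.3, 275.7], [362.9, 272.0], [373.4, 278.0], [362.4, 278.0], [372.7, 284.0]]
0.075 [[365.8, 268.6], [376.2, 274.6], [363.9, 270.9], [374.3, 276.8], [363.3, 276.9], [373.6, 282.8]]
[[362, 274], [363, 274], [364, 275], [365, 275], [361, 276], [366, 276]]
0.08 (array([-5.529e-01, -4.568e-01,  5.000e-04]), np.float64(-0.131))
0.09 (array([-5.628e-01, -4.554e-01,  5.000e-04]), np.float64(-0.131))
0.1 (array([-5.727e-01, -4.541e-01,  5.000e-04]), np.float64(-0.131))
```

Request:
send_path --pt "-0.038 -0.031 0 0" --pt "-0.076 -0.062 0 0" --pt "-0.115 -0.093 0 0" --pt "-0.153 -0.124 0 0" --pt "-0.19 -0.155 0 0" --jaw 0.0

```text
time: 2.1
ee_pos: [0.3089, 0.3098, 0.2226]
orientation: [0.165, 0.986, 0.0, 0.0]
contact_force: [0.2, 0.1, -0.3]
grip_width: 0.609
grasp_force: 0.0
```

Request:
send_path --pt "-0.038 -0.031 0 0" --pt "-0.076 -0.062 0 0" --pt "-0.115 -0.093 0 0" --pt "-0.153 -0.124 0 0" --pt "-0.19 -0.155 0 0"

```text
time: 2.6
ee_pos: [0.4382, 0.1011, 0.2228]
orientation: [0.165, 0.986, 0.0, 0.0]
contact_force: [1.4, 0.9, 0.5]
grip_width: 0.187
grasp_force: 0.0
```

Request:
send_path --pt "-0.038 -0.031 0 0" --pt "-0.076 -0.062 0 0" --pt "-0.115 -0.093 0 -0.05" --pt "-0.153 -0.124 0 -0.1" --pt "-0.19 -0.146 0 -0.131"

```text
time: 3.1
ee_pos: [0.5702, -0.0994, 0.2225]
orientation: [0.1, 0.995, -0.0, 0.0]
contact_force: [1.1, 0.7, 0.2]
grip_width: 0.008
grasp_force: 0.0
```

```bash
python3 - <<'E'
from bench import *
from h import *
print(delta(get_obs(),c2w((.088,0,.120)),np.pi/2-.2006))
E
```

```text
(array([0.0102, 0.0039, 0.1025]), np.float64(0.001))
```

Request:
send_path --pt "0.003 0.004 0.04 0" --pt "0.005 0.004 0.08 0" --pt "0.005 0.004 0.103 0" --pt "0.005 0.004 0.103 0"

```text
time: 3.5
ee_pos: [0.5639, -0.0917, 0.1164]
orientation: [0.1, 0.995, 0.0, -0.003]
contact_force: [0.5, 1.1, 0.8]
grip_width: 0.005
grasp_force: 0.0
```

Request:
send_path --pt "0.01 0 0 0" --pt "0.02 0 0 0" --pt "0.03 0 0 0" --pt "0.035 0 0 0" --pt "0.04 0 0 0"

```text
time: 4.0
ee_pos: [0.5267, -0.084, 0.1208]
orientation: [0.1, 0.995, -0.0, 0.002]
contact_force: [5.1, -0.5, 3.4]
grip_width: 0.002
grasp_force: 2.4
```

```bash
python3 - <<'E'
from bench import *
from h import *
print(delta(get_obs(),c2w((.070,0,.120)),np.pi/2-.2006))
E
```

```text
(array([-0.0175, -0.0026,  0.0009]), np.float64(-0.0))
```

Request:
send_path --pt "0.007 0 0 0" --pt "0.014 0 0 0" --pt "0.021 0 0 0" --pt "0.027 0 0 0" --pt "0.032 0 0 0"

```text
time: 4.5
ee_pos: [0.4956, -0.0776, 0.1205]
orientation: [0.1, 0.995, -0.0, 0.002]
contact_force: [7.9, -0.2, 3.1]
grip_width: 0.004
grasp_force: 3.8
```

Request:
send_path --pt "0.002 0 0 0" --pt "0.004 0 0 0" --pt "0.005 0 0 0" --pt "0.006 0 0 0" --pt "0.007 0 0 0"

```text
time: 5.0
ee_pos: [0.4891, -0.0762, 0.1205]
orientation: [0.1, 0.995, -0.0, 0.002]
contact_force: [8.6, 0.4, 2.7]
grip_width: 0.004
grasp_force: 4.0
```

```bash
python3 - <<'E'
from bench import *
from h import *
o=get_obs();print(delta(o,c2w((.015,0,.120)),np.pi/2-.2006))
T=snapshot("top");print([d for d in finder.search_frame(T,"socket_1")])
c=T["image"][240:354,270:464];cv2.imwrite("pics/c2.png",cv2.resize(c,None,fx=4,fy=4,interpolation=cv2.INTER_CUBIC))
E
```

```text
(array([-0.0008, -0.0027,  0.0005]), np.float64(-0.0))
[{'point': [341.8, 307.2], 'confidence': 0.55}]
```

View pics/c2.png

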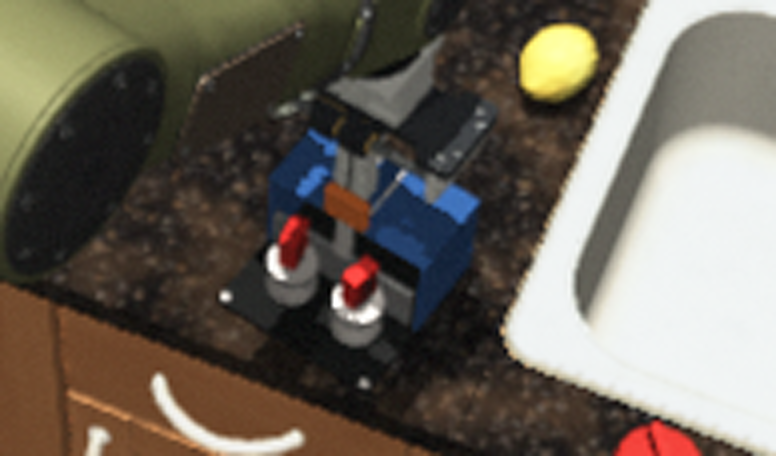

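Both sockets are out and upright, with red blocks at about (343,300) and (360,310). I'll press on to the stop.

Request:
send_path --pt "0.002 0 0 0" --pt "0.004 0 0 0" --pt "0.005 0 0 0" --pt "0.006 0 0 0" --pt "0.006 0 0 0"

```text
time: 5.6
ee_pos: [0.4833, -0.075, 0.1205]
orientation: [0.1, 0.995, -0.0, 0.002]
contact_force: [9.0, 1.0, 3.2]
grip_width: 0.004
grasp_force: 4.1
```

```bash
python3 - <<'E'
from bench import *
from h import *
o=get_obs();print(delta(o,c2w((.015,0,.120)),np.pi/2-.2006))
T=snapshot("top");S=snapshot("side")
# expected reds
i=T["image"].astype(int);m=((i[...,2]>90)&(i[...,2]>2.5*i[...,1])&(i[...,2]>2.5*i[...,0])).astype(np.uint8)
m[:, :320]=0;m[:,400:]=0;m[:270]=0;m[340:]=0
n,l,st,ce=cv2.connectedComponentsWithStats(m);print(st.tolist(),ce.tolist())
for cx in(-.018,-.023,-.028,-.033):print(cx,proj(T,[c2w((cx,y,.006+.057)) for y in(.03,-.03)]).round(1).tolist())
E
```

```text
(array([-0.0068, -0.0027,  0.0005]), np.float64(-0.0))
[[0, 0, 640, 480, 307088], [338, 295, 8, 13, 55], [354, 305, 9, 13, 57]] [[319.4890064085865, 239.47591895482728], [341.1636363636364, 300.6363636363636], [357.82456140350877, 310.2456140350877]]
-0.018 [[343.5, 299.8], [360.7, 310.1]]
-0.023 [[342.6, 301.0], [359.7, 311.3]]
-0.028 [[341.6, 302.1], [358.7, 312.5]]
-0.033 [[340.6, 303.3], [357.7, 313.7]]
```

Not at the stop yet, so I'll keep pushing.

Request:
send_path --pt "0.002 0 0 0" --pt "0.004 0 0 0" --pt "0.005 0 0 0" --pt "0.006 0 0 0" --pt "0.006 0 0 0"

```text
time: 6.2
ee_pos: [0.4818, -0.0747, 0.1211]
orientation: [0.1, 0.995, -0.001, 0.008]
contact_force: [44.7, -5.6, -21.6]
grip_width: 0.006
grasp_force: 22.6
```

```bash
python3 - <<'E'
from bench import *
from h import *
o=get_obs();print(delta(o,c2w((.015,0,.120)),np.pi/2-.2006))
T=snapshot("top")
i=T["image"].astype(int);m=((i[...,2]>90)&(i[...,2]>2.5*i[...,1])&(i[...,2]>2.5*i[...,0])).astype(np.uint8)
m[:, :320]=0;m[:,400:]=0;m[:270]=0;m[340:]=0
n,l,st,ce=cv2.connectedComponentsWithStats(m);print(ce[1:].tolist())
E
```

```text
(array([-0.0083, -0.0027,  0.0013]), np.float64(-0.001))
[[340.9183673469388, 300.9387755102041], [357.859649122807, 310.3157894736842]]
```

The stop is reached. I'll back off, lift, and measure the sockets.

Request:
send_path --pt "-0.015 0 0 0" --pt "-0.035 0 0 0" --pt "-0.055 0 0 0" --pt "-0.07 0 0 0" --pt "-0.075 0 -0.02 0"

```text
time: 6.75
ee_pos: [0.5492, -0.0886, 0.1373]
orientation: [0.1, 0.995, 0.0, -0.002]
contact_force: [-0.7, -0.4, 0.5]
grip_width: 0.005
grasp_force: 0.0
```

Request:
send_path --pt "0 0 -0.05 0" --pt "0 0 -0.1 0" --pt "0 0 -0.1 0"

```text
time: 7.05
ee_pos: [0.5512, -0.0891, 0.2461]
orientation: [0.1, 0.995, -0.001, 0.005]
contact_force: [0.3, 0.5, -0.3]
grip_width: 0.006
grasp_force: 0.0
```

```bash
cat > sock.py <<'E'
from bench import *
from h import *
from scipy.optimize import minimize
def red(s,thr=None):
    i=s["image"].astype(float);r=i[...,2]-np.maximum(i[...,0],i[...,1]);return np.clip((r-25)/60,0,1)
def blk(p,z0):
    x,y,a=p;c=np.array([[sx*.013,sy*.007,z] for sx in(1,-1) for sy in(1,-1) for z in(.040,.074)])
    R=np.array([[np.cos(a),-np.sin(a)],[np.sin(a),np.cos(a)]]);return np.c_[c[:,:2]@R.T+[x,y],c[:,2]+z0]
def fit(views,guess,z0,angs):
    best=[]
    for a in angs:
        def cost(q):
            t=0
            for s,b,m in views: t+=((mask(s,blk((q[0]/1e3,q[1]/1e3,a),z0),b,8)-m)**2).sum()
            return t
        g=np.array(guess)*1e3
        r=minimize(cost,g,method="Nelder-Mead",options=dict(initial_simplex=[g,g+[4,1],g+[-1,4]],xatol=.1,fatol=.01));best.append((round(r.fun,2),r.x.round(1).tolist(),round(np.degrees(a),1)))
    return sorted(best)[:4]
def box(s,P,m=5):
    uv=proj(s,P);return(*(uv.min(0)-m).astype(int),*(uv.max(0)+m).astype(int))
E
python3 - <<'E'
from sock import *
T=snapshot("top");S=snapshot("side")
for y in(.03,-.03):
    g=c2w((-.028,y,0));P=blk((g[0],g[1],CASE[2]),.006)
    V={n:(s,box(s,P,5)) for n,s in(("T",T),("S",S))};V={n:(s,b,red(s)[b[1]:b[3],b[0]:b[2]]) for n,(s,b) in V.items()}
    print(y,g,{n:(v[1],v[2].sum().round(1)) for n,v in V.items()})
    angs=CASE[2]+np.radians(range(-18,19,3))
    for n in("T","S"): print(n,fit([V[n]],g[:2],.006,angs))
    print("TS",fit([V["T"],V["S"]],g[:2],.006,angs))
cv2.imwrite("pics/c3.png",np.hstack([cv2.resize(T["image"][280:340,310:390],None,fx=5,fy=5,interpolation=cv2.INTER_CUBIC),cv2.resize(S["image"][235:295,335:415],None,fx=5,fy=5,interpolation=cv2.INTER_CUBIC)]))
E
```

```text
0.03 [ 0.4532392  -0.04102238  0.        ] {'T': ((np.int64(331), np.int64(289), np.int64(351), np.int64(314)), np.float64(66.6)), 'S': ((np.int64(369), np.int64(245), np.int64(388), np.int64(268)), np.float64(58.0))}
T [(np.float64(9.26), [457.2, -39.2], np.float64(6.5)), (np.float64(10.34), [457.9, -39.5], np.float64(3.5)), (np.float64(11.36), [457.7, -39.8], np.float64(0.5)), (np.float64(12.57), [456.7, -38.9], np.float64(-2.5))]
S [(np.float64(17.21), [457.1, -45.4], np.float64(-29.5)), (np.float64(18.17), [457.0, -45.5], np.float64(-26.5)), (np.float64(19.06), [457.8, -46.2], np.float64(-23.5)), (np.float64(19.6), [458.3, -46.0], np.float64(-20.5))]
TS [(np.float64(36.13), [455.7, -39.9], np.float64(6.5)), (np.float64(38.07), [456.2, -40.1], np.float64(3.5)), (np.float64(39.73), 
[... 289 characters left out ...]
np.float64(62.6))}
T [(np.float64(17.61), [444.9, -96.4], np.float64(-14.5)), (np.float64(17.9), [444.7, -96.3], np.float64(-11.5)), (np.float64(17.9), [445.1, -96.3], np.float64(-17.5)), (np.float64(18.15), [444.2, -96.2], np.float64(-8.5))]
S [(np.float64(45.18), [444.0, -101.0], np.float64(-29.5)), (np.float64(47.41), [442.5, -97.9], np.float64(-26.5)), (np.float64(48.01), [444.1, -100.9], np.float64(-23.5)), (np.float64(50.03), [443.6, -100.4], np.float64(-20.5))]
TS [(np.float64(70.19), [444.1, -96.7], np.float64(-20.5)), (np.float64(70.71), [444.4, -96.8], np.float64(-23.5)), (np.float64(70.86), [444.2, -96.3], np.float64(-17.5)), (np.float64(70.99), [443.8, -96.8], np.float64(-26.5))]
```

View pics/c3.png

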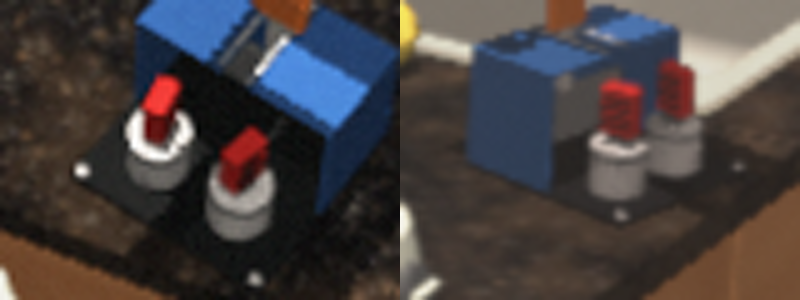

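Both sockets stand upright on the plate. The left one is at (341,301) top and (378,257) side. The right one is at (358,310) top and (390,252) side. The cameras disagree by about 5 mm in y, so I'll average them and correct after the grasp. Left socket first.

```bash
python3 - <<'E'
from bench import *
from h import *
o=get_obs();print(delta(o,(.456,-.0415,.15),np.pi/2+.11),o["joint_pos"])
E
```

```text
(array([0.1012, 0.0276, 0.0899]), np.float64(-0.311)) [-2.25768256e-01  3.01264641e-01  1.47807195e+00 -5.14881992e-05
  1.36112246e+00 -1.59580086e+00]
```

Request:
send_path --pt "0.035 0.01 0.0 -0.1" --pt "0.07 0.02 0.0 -0.2" --pt "0.1 0.028 0.03 -0.31" --pt "0.101 0.028 0.07 -0.311" --pt "0.101 0.028 0.09 -0.311" --jaw 0.42

```text
time: 7.65
ee_pos: [0.4538, -0.0404, 0.1458]
orientation: [-0.055, 0.998, 0.001, -0.002]
contact_force: [0.8, -0.4, 0.3]
grip_width: 0.393
grasp_force: 0.0
```

Request:
send_path --pt "0 0 0 0" --pt "0 0 0 0"

```text
time: 7.85
ee_pos: [0.4561, -0.0411, 0.1493]
orientation: [-0.055, 0.998, 0.0, -0.001]
contact_force: [-0.0, 1.1, 0.1]
grip_width: 0.421
grasp_force: 0.0
```

```bash
python3 - <<'E'
from bench import *
from h import *
o=get_obs();print(delta(o,(.456,-.0415,.065),np.pi/2+.11),o["joint_pos"][5])
E
```

```text
(array([ 0.    , -0.0004,  0.0843]), np.float64(0.0)) -1.8507950871049017
```

Request:
send_path --pt "0 0 0.03 0" --pt "0 0 0.06 0" --pt "0 0 0.075 0" --pt "0 0 0.084 0" --pt "0 0 0.084 0"

```text
time: 8.35
ee_pos: [0.4564, -0.0412, 0.0654]
orientation: [-0.055, 0.998, 0.0, -0.0]
contact_force: [0.6, 0.7, -0.0]
grip_width: 0.421
grasp_force: 0.0
```

Request:
send_path --pt "0 0 0 0" --pt "0 0 0 0" --pt "0 0 0 0" --pt "0 0 0 0" --pt "0 0 0 0" --jaw 0.0

```text
time: 8.85
ee_pos: [0.4567, -0.0412, 0.066]
orientation: [-0.055, 0.998, -0.0, 0.0]
contact_force: [-0.8, -0.0, 7.1]
grip_width: 0.148
grasp_force: 29.9
```

```bash
python3 - <<'E'
from bench import *
from h import *
T=snapshot("top");S=snapshot("side");o=get_obs();print(o["ee_pos"],o["grip_width"],o["joint_pos"])
cv2.imwrite("pics/c4.png",np.hstack([cv2.resize(T["image"][270:340,300:390],None,fx=4,fy=4,interpolation=cv2.INTER_CUBIC),cv2.resize(S["image"][220:290,335:425],None,fx=4,fy=4,interpolation=cv2.INTER_CUBIC)]))
E
```

```text
[ 0.45670201 -0.04115855  0.06602872] 0.14957823069909235 [-1.69788739e-01  3.06018855e-01  1.92279358e+00  2.05145896e-05
  9.11833121e-01 -1.85082954e+00]
```

View pics/c4.png

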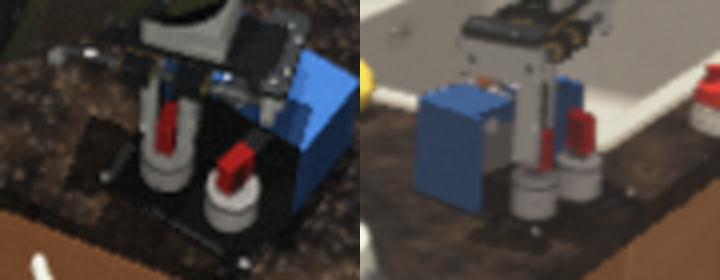

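Gripped: the opening is 14 mm, the block's width, and the socket is upright. I'll lift it and carry it over to the nut.

Request:
send_path --pt "0 0 -0.02 0" --pt "0 0 -0.05 0" --pt "0 0 -0.08 0" --pt "0 0 -0.11 0" --pt "0 0 -0.12 0"

```text
time: 9.45
ee_pos: [0.4571, -0.0412, 0.188]
orientation: [-0.055, 0.998, -0.0, 0.002]
contact_force: [-0.1, -0.1, -1.2]
grip_width: 0.147
grasp_force: 29.9
```

```bash
python3 - <<'E'
from bench import *
from h import *
o=get_obs();print(delta(o,(.517,.2355,.186)),o["grip_width"])
E
```

```text
(array([-0.0899,  0.2685,  0.002 ]), 0) 0.14732389922253897
```

Request:
send_path --pt "-0.009 0.027 0 0" --pt "-0.021 0.063 0 0" --pt "-0.033 0.099 0 0" --pt "-0.045 0.135 0 0" --pt "-0.055 0.165 0 0"

```text
time: 9.95
ee_pos: [0.4927, 0.1307, 0.1842]
orientation: [-0.055, 0.998, -0.0, -0.001]
contact_force: [0.5, -0.8, -1.9]
grip_width: 0.147
grasp_force: 29.9
```

Request:
send_path --pt "-0.01 0.031 0 0" --pt "-0.02 0.061 0 0" --pt "-0.029 0.085 0 0" --pt "-0.035 0.1 0 0" --pt "-0.035 0.103 0 0"

```text
time: 10.45
ee_pos: [0.516, 0.2364, 0.1839]
orientation: [-0.056, 0.998, -0.0, -0.001]
contact_force: [0.4, 0.2, -2.0]
grip_width: 0.149
grasp_force: 29.9
```

Request:
send_path --pt "0 0 0 0" --pt "0 0 0 0"

```text
time: 10.65
ee_pos: [0.5161, 0.2343, 0.185]
orientation: [-0.055, 0.998, -0.0, -0.0]
contact_force: [-0.2, -0.6, -1.3]
grip_width: 0.148
grasp_force: 29.9
```

```bash
python3 - <<'E'
from bench import *
from h import *
o=get_obs();print(delta(o,(.517,.2355,.16)),o["grip_width"],o["joint_pos"])
T=snapshot("top");S=snapshot("side")
cv2.imwrite("pics/T5.png",T["image"]);cv2.imwrite("pics/S5.png",S["image"])
cv2.imwrite("pics/c5.png",np.hstack([cv2.resize(T["image"][190:290,220:310],None,fx=4,fy=4,interpolation=cv2.INTER_CUBIC),cv2.resize(S["image"][200:300,270:370],None,fx=4,fy=4,interpolation=cv2.INTER_CUBIC)]))
p=o["ee_pos"];print([proj(s,[p+[0,0,-.061],p+[0,0,-.026]]).round(1).tolist() for s in(T,S)])
E
```

```text
(array([-0.001 ,  0.0011,  0.025 ]), 0) 0.14832223395064625 [ 3.61634840e-01  3.69653027e-01  1.51744289e+00 -1.64805205e-04
  1.25515120e+00 -1.31875582e+00]
[[[266.5, 242.9], [265.7, 235.5]], [[315.7, 260.4], [315.8, 249.2]]]
```

View pics/c5.png

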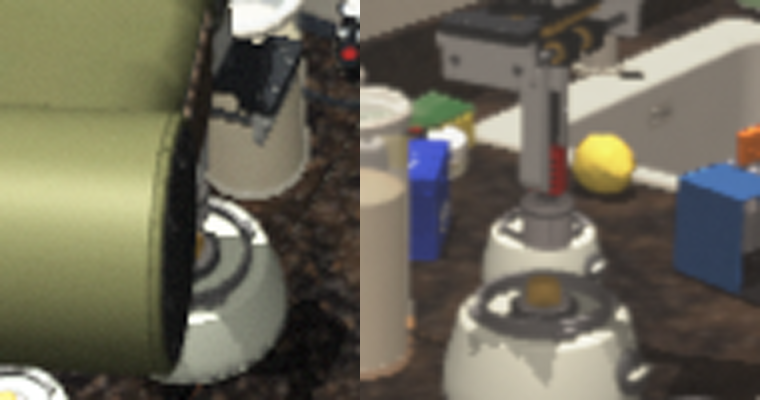

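The arm hides the top view here. In the side view the drum axis is at u≈316.7 and the nut at u≈316.2, as expected with a y error of about 2 mm. Putting the biases together, the nut is at about (0.5165, 0.2366) with its angle near the socket's. I'll lower the socket gently.

Request:
send_path --pt "0 0.0022 0.01 0" --pt "0 0.0022 0.02 0" --pt "0 0.0022 0.026 0" --pt "0 0.0022 0.026 0"

```text
time: 11.15
ee_pos: [0.5156, 0.2371, 0.158]
orientation: [-0.055, 0.998, -0.0, -0.001]
contact_force: [-0.4, -0.2, -1.6]
grip_width: 0.148
grasp_force: 29.9
```

Request:
send_path --pt "0 0 0.003 0" --pt "0 0 0.006 0" --pt "0 0 0.008 0" --pt "0 0 0.009 0" --pt "0 0 0.009 0"

```text
time: 11.65
ee_pos: [0.5161, 0.2373, 0.1504]
orientation: [-0.055, 0.998, -0.0, -0.0]
contact_force: [0.5, 0.1, -2.3]
grip_width: 0.146
grasp_force: 29.9
```

Request:
send_path --pt "0 0 0.002 0" --pt "0 0 0.004 0" --pt "0 0 0.006 0" --pt "0 0 0.006 0" --pt "0 0 0.006 0"

```text
time: 12.15
ee_pos: [0.5161, 0.2373, 0.1444]
orientation: [-0.055, 0.998, -0.0, -0.0]
contact_force: [0.3, 0.0, -1.3]
grip_width: 0.145
grasp_force: 29.9
```

Request:
send_path --pt "0 0 0.002 0" --pt "0 0 0.004 0" --pt "0 0 0.005 0" --pt "0 0 0.005 0" --pt "0 0 0.005 0"

```text
time: 12.65
ee_pos: [0.5162, 0.2374, 0.1401]
orientation: [-0.055, 0.998, 0.0, 0.0]
contact_force: [-2.2, -1.7, 5.3]
grip_width: 0.148
grasp_force: 29.9
```

Request:
send_path --pt "0 0 0.001 0" --pt "0 0 0.0015 0" --pt "0 0 0.0015 0" --pt "0 0 0.0015 0" --pt "0 0 0.0015 0"

```text
time: 13.15
ee_pos: [0.5164, 0.2374, 0.14]
orientation: [-0.055, 0.998, 0.0, 0.001]
contact_force: [-7.2, -3.0, 18.6]
grip_width: 0.143
grasp_force: 30.0
```

```bash
python3 - <<'E'
from bench import *
from h import *
o=get_obs();print(o["ee_pos"],o["contact_force"],o["grasp_force"])
T=snapshot("top");S=snapshot("side")
cv2.imwrite("pics/c6.png",np.hstack([cv2.resize(T["image"][270:340,300:390],None,fx=4,fy=4,interpolation=cv2.INTER_CUBIC),cv2.resize(S["image"][230:300,270:360],None,fx=4,fy=4,interpolation=cv2.INTER_CUBIC)]))
E
```

```text
[0.51640434 0.23740586 0.13997167] [-7.15878683 -3.01635193 18.59601432] 29.989231824874878
```

View pics/c6.png

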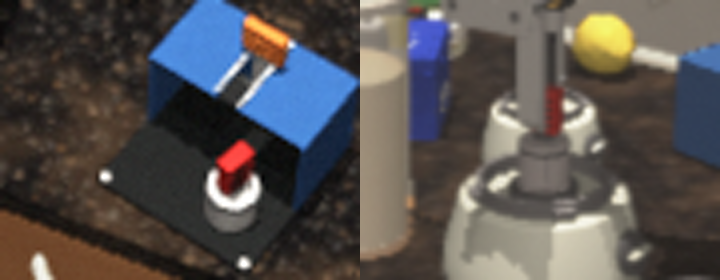

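The drum stands down inside the collar on a hard stop at TCP z = 0.140, the seated height, and the grip is at 30 N. The other socket stands upright and free on the plate. I'll hand in.

Request:
send_path --pt "0 0 -0.001 0" --pt "0 0 -0.001 0" --pt "0 0 -0.001 0"

```text
time: 13.55
ee_pos: [0.5163, 0.2374, 0.14]
orientation: [-0.055, 0.998, 0.0, 0.001]
contact_force: [-4.2, -2.1, 9.6]
grip_width: 0.146
grasp_force: 30.0
```

```bash
python3 -c "
from bench import env
print(env.sign_off())"
```

```text
the job is handed in; nothing more can be done
None
```

I handed the job in at 13.6 s; the sign-off returned no verdict. The first socket I tried (the left one) fit and is fully seated on the largest base's nut, still gripped at 30 N, and the other stands upright and free on the case's front plate.

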